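# Start the spine-label printer at the archive desk

## Task

Get the label printer going by pressing with your closed fingertips, in this order: switch the power strip on at its rocker (press down the raised half, fully over), push the printer's cover fully shut, then press the long bar key on the printer's front deck all the way down and let it come back up. Do not press the two round keys, and do not pick up, open further or shove anything: the printer, the strip and everything else on the desk stay where they are.

Things in the scene. Friction and masses are not known exactly. Their poses are not given: they have to be found in the camera images.
- printer: Desk label printer, white plastic, 220 (x) x 170 (y) x 128 mm, loose on the table, 2.4 kg. Origin: centre of its underside; its x points from its front to its back, y to its left as the robot sees it, z up. Its front third (x -110 to -35 mm) is a low deck, top 80 mm up, with a black panel carrying three white keys; behind it is the label bay, 115 mm high, shut by the cover.
- top_cover (a joint): The printer's black cover, 145 x 170 x 12 mm with a 60 mm wide lip at its front edge, hinged along the top of the printer's back edge (printer x 110, z 116 mm). Value: opening angle in rad, 0 = shut, stands ajar at 0.35 to 0.65 at the start. A stiff hinge (0.2 N m): it stays where it is left, and is pushed down with 2 to 4 N near its front edge.
- cover_press (a point): Point on the cover's upper face, on its centre line, 120 mm from the hinge (25 mm behind its front edge, lip apart); moves with the cover.
- cover_shut (a point): Fixed point of the printer, at printer (-10, 0, 128) mm: where cover_press lies when the cover is shut.
- print_key (a joint): The printer's long bar key, 22 (x) x 56 (y) x 8 mm, the only oblong key, on the right half of the deck. Value: how far it is pushed down, 0 to 0.005 m; a spring returns it, 1.5 N to start and 5 N at the bottom.
- print_key_top (a point): Centre of the bar key's upper face, moves with the key: printer (-80, -38, 90) mm when not pressed, 10 mm above the deck.
- round_key_in (a joint): Small round key, 18 mm across, at printer (-80, 30) mm on the deck, not for this job. Value: how far it is pushed, 0 to 0.005 m.
- round_key_out (a joint): Small round key, 18 mm across, at printer (-80, 62) mm on the deck, not for this job. Value: how far it is pushed, 0 to 0.005 m.
- power_strip: Aluminium power strip, 230 (x) x 76 (y) x 42 mm, loose on the table, 0.9 kg. Origin: centre of its underside; x along its length from the rocker's end to the end with the black adapter (36 x 50 mm, its top 88 mm up, at x 88 mm). Printer and strip stand one on the robot's left, the other on its right, either way round.
- power_rocker (a joint): The strip's grey rocker, 48 (x) x 32 (y) mm, a shallow V that pivots across the strip at strip (-70, 0, 50) mm. Value in rad: 0 to 0.05 at the start = off (the half nearer the strip's end lies level, the half nearer the sockets stands up some 8 mm), 0.36 = on (the half nearer the sockets lies level). It stays where it is left; about 3 N on the middle of the raised half turns it.
- rocker_press (a point): Fixed point of the strip at strip (-55, 0, 50) mm: middle of the half nearer the sockets, at the height of its face when the rocker is on (5 mm higher when off).
- stapler: Black and steel desk stapler, 135 x 34 x 58 mm, lying crosswise near the robot. Bystander. Origin: centre of its underside.
- hole_punch: Steel two-hole punch, 100 x 110 x 62 mm, near the robot. Bystander. Origin: centre of its underside.
- tape_roll: Roll of clear tape lying flat, 64 mm across, 25 mm high. Bystander. Origin: centre of its underside.
- pen_cup: Empty dark steel pen cup, 68 mm across the rim, 95 mm high. Bystander. Origin: centre of its underside.
- clip_box: Small cardboard box of clips, 55 x 55 x 30 mm. Bystander. Origin: centre of its underside.
- ink_stamp: Wooden hand stamp standing upright, 44 mm across, 72 mm high. Bystander. Origin: centre of its underside.
- mug: White mug, 80 mm across plus its handle, 95 mm high, beyond the machines. Bystander. Origin: centre of its underside.

How it is judged:
By the outcome, as a careful person would: the job done as asked, in the order asked, and still so for the second after the job is handed in, with the robot touching nothing.
It also fails if it takes over 51 s, if anything falls off the work surface, if the arm or the gripper's body presses on something with over 40 N, if the wrist force passes 120 N, or if a joint passes its speed limit or range.

## Robot

A 6-joint arm with a two-finger parallel gripper is mounted at the origin on the work surface. World frame = base frame: x ahead of the robot, y to its left, z up, the work surface at z = 0. Lengths are in mm, angles in rad, forces in N, time in s.
With the tool pointing down it reaches from about 275 to 750 mm from the base axis. Payload 10.2 kg.
Tool frame: the origin (TCP) lies at the centre of the arm's flange, where the gripper is bolted on; the fingertips stand 173 mm ahead of it and the grasp point (between the pads) lies 155 mm ahead of it; z points along the fingers, y is the line along which they close (so a half turn about z gives the same grasp; the last joint's range is limited). The gripper opens to 85 mm and grips with 20 to 120 N. Pads are 22 mm wide; open, the fingers measure 114 mm over their backs; the gripper's body (76 mm by 85 mm) begins 54 mm behind the grasp point. The pads swing forward as they close: fully open they stand 13 mm farther back than shut.
Start: joints at [-1.547, 0.313, 1.498, -0, 1.331, -0.223], TCP at [128.245, -509.103, 404.694] pointing down, gripper open.
Joint ranges: [-2.94, 2.94], [-0.97, 2.17], [0.19, 2.56], [-1.23, 4.37], [0.02, 3.11], [-2.88, 2.88]. Speed limits (rad/s): [2.39, 2.39, 3.01, 3.14, 3.14, 3.14].

## Interface

Orientations are given as a unit quaternion [w, x, y, z].
In Python, from rig import ctrl, sensors, capture, calibration gives the robot as it stands (ctrl), with the cameras as plain functions and the readings (sensors).
- The arm moves only by the tool shift_gripper, called after "Request:" as a command line: name --argument value ..., lists and objects as JSON in quotes. Schema: {"type":"object","properties":{"rows":{"type":"string"},"finger_gap":{"type":"number"},"grip_n":{"type":"number"},"only":{"type":"string"},"quiet":{"type":"boolean"},"lines":{"type":"string"}},"required":["rows"],"additionalProperties":false}. rows is a string of 1 to 8 rows, one to a line, with the numbers parted by spaces; each row has 6 numbers: dx, dy, dz in mm, then a rotation vector rx, ry, rz in rad; each row is the pose to reach, as a shift and turn from the pose commanded when the call began, along the tool's axes at that moment; what a row does not reach only later rows make up. A row lasts 1/10 s, in which the tool goes at most 50 mm and 0.15 rad, less where a joint would pass 70% of its speed; a pose out of reach is approached as far as the arm can. finger_gap is the opening from 0.0 (shut) to 1.0 (fully open), set as the call begins (left out keeps the last). The fingers move at their own pace and stop on an object; grip_n is the grip in N (left out, the last holds). Time passes only in rows, so rows that do not move let the fingers close. The tool returns the time, the measured TCP pose, the force, the opening and the grip force at its end. only (a regular expression) keeps the lines of the reply that match it, lines (a string "A,B") keeps lines A to B, and quiet returns only ok. Input that does not fit is refused with a message, and nothing moves.
- sensors.sense(): the state, without advancing time (a new reading comes with each control period).
- capture(name): name is "scene" or "top" or "wrist"; returns the picture (400x640x3 uint8, red, green, blue); there is no depth.
- calibration(name): a dict with "fx", "fy", "cx", "cy" (pixels), "position" and "attitude" of the camera in the world. Camera axes: x right, y down, z forward; pixel columns grow to the right and rows downward; lengths in mm; the calibration is good to about 2 mm. A picture is of the moment at which its call begins: read the wrist's pose just before it. calibration takes no time and is no camera call; for the wrist camera it gives the pose at the moment of the call.
- ctrl.finish_job(): hands the job in; it is judged then, once.
The state is a dict: "time_s": time; "joints": joint angles; "dq": joint speeds; "tau": joint torques, N m; "eef_pos": TCP position; "ee_rot": TCP orientation; "force": force on the tool from outside, world axes, zero at the start; "wrist_torque": the same for the moment, N m; "grip_width": opening from 0.0 (shut) to 1.0 (fully open); "grip_force": force on a finger pad.
Only numpy, scipy, OpenCV 4.12 (cv2) and the standard library are available. Lean on these libraries where they do the work, as an engineer would, in place of code of your own. Each camera call takes 0.05 s, during which the arm holds its last target. There are 200 camera calls.

## Working session

There is one attempt and no reset: what is moved stays moved. The work goes in short steps, Python scripts to look and compute and a tool call to move; the robot and the scene stay as the last step left them, time stands still between calls to the robot, and variables do not carry over. Pictures are saved under pics/ and viewed, at most 10 in all, crops included, and the job is handed in when it is done.

```bash
ls; mkdir -p pics; python3 - <<'E'
from rig import ctrl, sensors, capture, calibration
import cv2,json
for n in("scene","top"):
    cv2.imwrite(f"pics/{n}0.png",capture(n)[:,:,::-1]); print(n,calibration(n))
print(sensors.sense())
E
```

```text
pics
rig.py
scene {'fx': 402.64142628800204, 'fy': 402.64142628800204, 'cx': 323.38656582005, 'cy': 194.61028025299154, 'position': array([1373.43721883,  348.11889154,  809.34647615]), 'attitude': array([-0.23989524,  0.48639446,  0.75978087, -0.35861364])}
top {'fx': 462.34402395274117, 'fy': 462.34402395274117, 'cx': 325.85318904185795, 'cy': 195.44547304350075, 'position': array([ 291.63143963,  -20.04772258, 1657.64428149]), 'attitude': array([ 0.06813773, -0.70383018,  0.70505234, -0.05367992])}
{'time_s': 0.1, 'joints': array([-1.54738254e+00,  3.13346320e-01,  1.49831266e+00, -4.56861801e-06,
        1.33099730e+00, -2.23411359e-01]), 'dq': array([ 0.00054609, -0.00246589, -0.00044299, -0.00081613, -0.00301958,
        0.00081119]), 'tau': array([ 3.41371560e-03, -4.12904871e+01, -2.60137868e+01, -2.03473483e-04,
        3.04136505e-03,  2.98759119e-05]), 'eef_pos': array([ 128.25272697, -509.06009869,  404.23486702]), 'ee_rot': array([-5.29378548e-04,  9.92394122e-01,  1.23100059e-01,  5.08845771e-05]), 'force': array([-0.11940183,  0.2708527 , -0.23554493]), 'wrist_torque': array([-0.00716438, -0.00976939, -0.03991015]), 'grip_force': 0.0, 'grip_width': 1.0027847732926594}
```

View pics/top0.png

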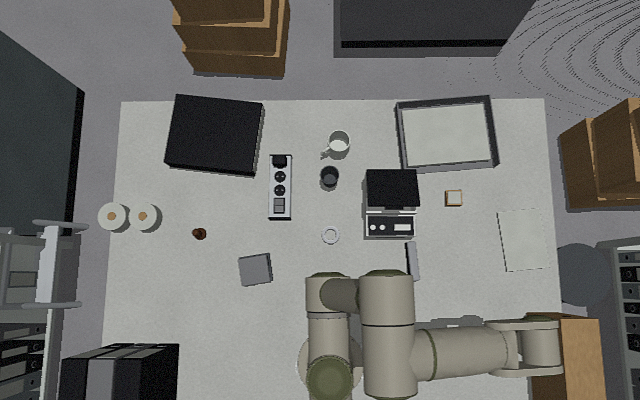

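View pics/scene0.png

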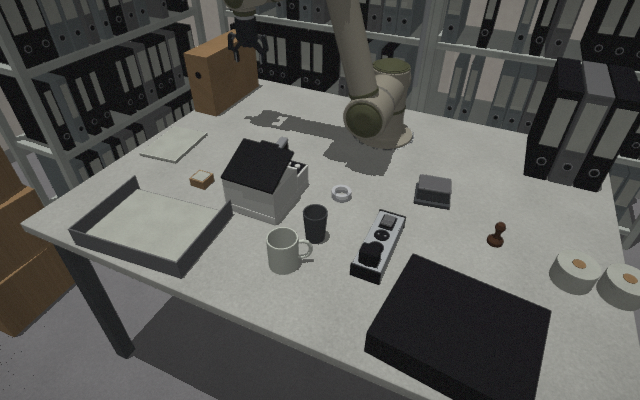

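The top view shows the strip on the left (rocker at about (279,205)) and the printer on the right (cover at about (392,188), bar key at about (401,227)). The stapler is at (412,260), in front of the printer. I'll write helpers and estimate coarse positions.

```bash
cat > h.py <<'E'
import numpy as np,cv2
from scipy.spatial.transform import Rotation as R
from rig import ctrl, sensors, capture, calibration
def rot(q): return R.from_quat(np.r_[q[1:],q[0]])
def ray(c,px):
    d=rot(c['attitude']).apply([(px[0]-c['cx'])/c['fx'],(px[1]-c['cy'])/c['fy'],1.]); return np.array(c['position']),d
def onz(c,px,z):
    p,d=ray(c,px); return p+d*(z-p[2])/d[2]
def two(c1,p1,c2,p2):
    a,d=ray(c1,p1); b,e=ray(c2,p2); d/=np.linalg.norm(d); e/=np.linalg.norm(e)
    s,t=np.linalg.lstsq(np.c_[d,-e],b-a,rcond=None)[0]; A,B=a+s*d,b+t*e
    return (A+B)/2,np.linalg.norm(A-B)
def proj(c,P):
    v=rot(c['attitude']).inv().apply(np.array(P)-c['position']); return np.array([c['fx']*v[0]/v[2]+c['cx'],c['fy']*v[1]/v[2]+c['cy']])
def tool(target,yaw=None):
    "shift in tool axes to bring shut fingertips to world target"
    s=sensors.sense(); T=rot(s['ee_rot']); return T.inv().apply(np.array(target)-(s['eef_pos']+T.apply([0,0,173])))
E
python3 - <<'E'
from h import *
c=calibration("top")
for n,p,z in[("rocker",(279,205),50),("stripTL",(271,155),42),("stripBR",(291,219),42),("bar",(401,227),90),("cov",(392,188),150),("pfl",(365,237),80),("pfr",(416,237),80)]: print(n,onz(c,p,z).round(0))
s=sensors.sense();print(rot(s['ee_rot']).as_matrix().round(3)); w=calibration("wrist"); print(w, rot(s['ee_rot']).inv().apply(w['position']-s['eef_pos']), (rot(s['ee_rot']).inv()*rot(w['attitude'])).as_matrix().round(3))
E
```

Request:
shift_gripper --rows "36 -35 0 0 0 0.03\n71 -71 0 0 0 0.06\n106 -106 0 0 0 0.09\n142 -141 0 0 0 0.12\n178 -176 0 0 0 0.15\n214 -212 0 0 0 0.18\n250 -247 0 0 0 0.21\n286 -282 0 0 0 0.247" --finger_gap 0.0

```text
time_s: 0.9
eef_pos: [336.2, -165.3, 404.7]
ee_rot: [0.0, 1.0, -0.001, 0.0]
force: [0.7, -0.3, 0.2]
grip_width: 0.003
grip_force: 0.0
```

```bash
python3 -c "
from h import *
s=sensors.sense();print(rot(s['ee_rot']).as_matrix().round(3))"
```

```text
[[ 1.    -0.002  0.   ]
 [-0.002 -1.    -0.   ]
 [ 0.     0.    -1.   ]]
```

Request:
shift_gripper --rows "26 -42 0 0 0 0\n52 -85 0 0 0 0\n78 -128 0 0 0 0\n104 -171 0 0 0 0\n130 -214 0 0 0 0\n156 -257 0 0 0 0\n182 -300 0 0 0 0\n209 -343 0 0 0 0"

```text
time_s: 1.7
eef_pos: [544.2, 176.0, 404.4]
ee_rot: [0.0, 1.0, 0.0, -0.0]
force: [0.3, -1.1, 0.7]
grip_width: 0.001
grip_force: 0.0
```

Request:
shift_gripper --rows "0 0 0 0 0 0\n0 0 0 0 0 0\n0 0 0 0 0 0"

```text
time_s: 2.0
eef_pos: [543.3, 173.0, 404.7]
ee_rot: [0.0, 1.0, -0.0, -0.0]
force: [-0.5, -0.7, 0.0]
grip_width: 0.0
grip_force: 0.0
```

```bash
python3 - <<'E'
from h import *
import json
c=calibration("wrist"); cv2.imwrite("pics/w1.png",capture("wrist")[:,:,::-1]); json.dump({k:np.array(v).tolist() for k,v in c.items()},open("w1.json","w"))
E
```

```text
(no output)
```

View pics/w1.png

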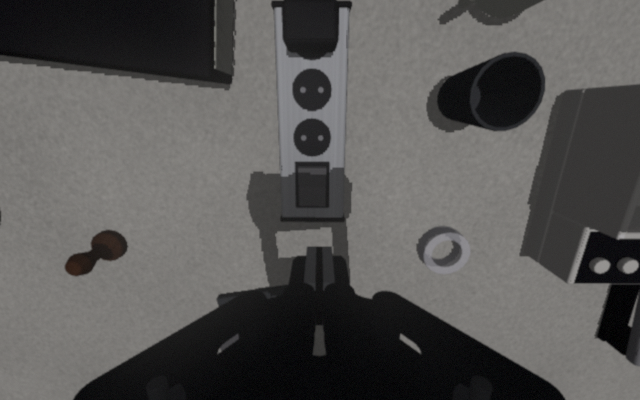

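The wrist view shows the strip: near edge at row ≈219 (cols 281–345), rocker cols 296–328, rows 162–207, fingertips at (319,250). I'll take a second view from a sideways shift to triangulate.

Request:
shift_gripper --rows "-20 40 0 0 0 0\n-40 80 0 0 0 0\n-60 120 0 0 0 0\n-60 120 0 0 0 0\n-60 120 0 0 0 0\n-60 120 0 0 0 0"

```text
time_s: 2.65
eef_pos: [483.7, 54.0, 405.0]
ee_rot: [-0.0, 1.0, -0.0, 0.0]
force: [0.1, 1.4, 0.1]
grip_width: -0.001
grip_force: 0.0
```

```bash
python3 - <<'E'
from h import *
import json
c=calibration("wrist"); i=capture("wrist")[:,:,::-1]; cv2.imwrite("pics/w2.png",i); json.dump({k:np.array(v).tolist() for k,v in c.items()},open("w2.json","w"))
c1={k:np.array(v) for k,v in json.load(open("w1.json")).items()}
g=lambda px,z:proj(c,onz(c1,px,z))
print(g((312,185),50))
a=cv2.imread("pics/w1.png")
u,v=g((312,185),50).astype(int)
f=lambda im,u,v:cv2.convertScaleAbs(cv2.resize(im[v-50:v+50,u-50:u+50],None,fx=4,fy=4,interpolation=cv2.INTER_CUBIC),alpha=1.8)
print(u-50,v-50)
cv2.imwrite("pics/c12.png",np.hstack([f(a,312,185),f(i,u,v)]))
E
```

```text
[203.14156894 132.65299182]
153 82
```

View pics/c12.png

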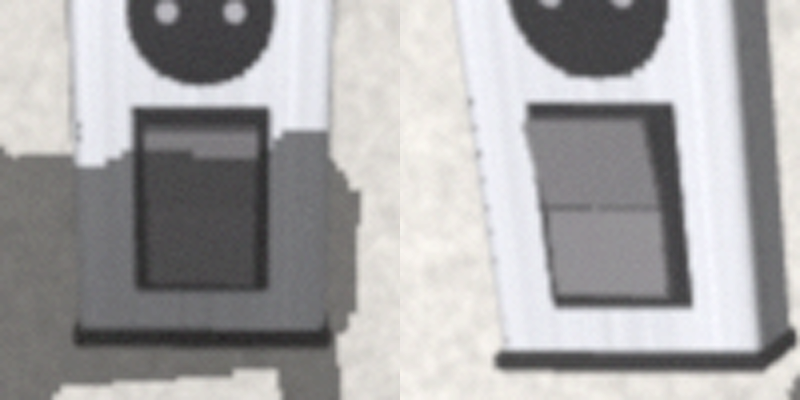

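View pics/w2.png

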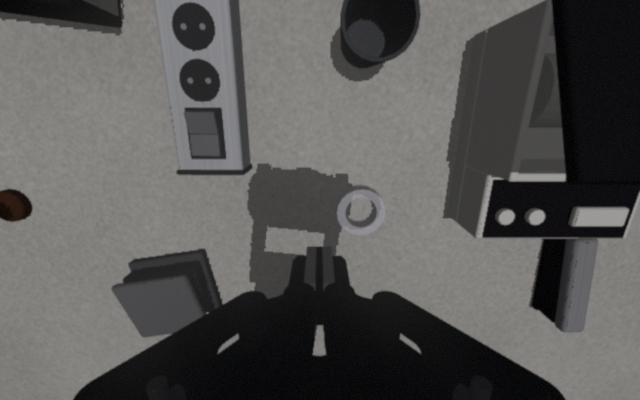

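The crops show the rocker in its dark frame. The half nearer the sockets is raised, so it is off. w2 shows the deck keys at (507,216), (537,217) and the bar at (600,217). Triangulating the strip.

```bash
cat >> h.py <<'E'
import json
def ld(f): return {k:np.array(v) for k,v in json.load(open(f)).items()}
E
python3 - <<'E'
from h import *
a,b=ld("w1.json"),ld("w2.json")
P=lambda u,v:(262+u/4-.4,135+v/4-.4)
Q=lambda u,v:(153+(u-400)/4-.4,82+v/4-.4)
for n,p,q in[("frTR",(268,108),(672,104)),("frBR",(267,290),(690,305)),("frBL",(136,290),(555,305)),("nearL",(77,328),(505,352)),("nearR",(329,328),(762,352)),("rockBR",(258,288),(668,297)),("rockTL",(143,127),(528,118))]:
    m,g=two(a,P(*p),b,Q(*q)); print(n,m.round(1),"gap",g.round(1), onz(a,P(*p),42).round(1),onz(b,Q(*q),42).round(1))
# socket centres
for p,q in[((312,137.5),(199.5,80)),((312,90),(193.5,26))]:
    m,g=two(a,p,b,q); print(m.round(1),g.round(1))
for n,p in[("in",(537,217)),("out",(507,216)),("bar",(600,217))]: print(n,onz(b,p,90).round(1))
for p in[(487,178),(478,237),(634,237)]: print(onz(b,p,80).round(1))
t=calibration("top"); print(proj(t,[560,170,50]))
E
```

```text
frTR [565.6 159.8  42.1] gap 0.3 [565.5 159.9  42. ] [565.7 159.8  42. ]
frBR [511.  159.7  44.9] gap 0.4 [509.8 159.7  42. ] [510.7 160.5  42. ]
frBL [510.5 199.3  42.9] gap 0.8 [509.9 199.6  42. ] [510.8 199.5  42. ]
nearL [495.8 218.7  36.9] gap 0.5 [497.5 218.1  42. ] [497.  216.1  42. ]
nearR [497.3 140.6  42.4] gap 0.5 [497.4 140.5  42. ] [496.9 140.9  42. ]
rockBR [514.6 162.7  53.8] gap 0.4 [510.4 162.4  42. ] [513.  166.6  42. ]
rockTL [562.  195.3  52. ] gap 0.3 [560.  196.2  42. ] [562.1 199.7  42. ]
[593.2 178.7  43.8] 0.5
[643.  178.1  44. ] 0.9
in [ 455.5 -177.8   90. ]
out [ 456.7 -145.9   90. ]
bar [ 455.5 -244.2   90. ]
[ 495.4 -123.4   80. ]
[ 427.9 -125.6   80. ]
[ 427.7 -299.8   80. ]
[281.40907749 198.88826636]
```

Strip: rocker pivot ≈ (538,179), tops at 42, width 77, and frame height OK, so rocker_press ≈ (553,179,50). Moving above it.

Request:
shift_gripper --rows "23 -42 0 0 0 0\n46 -84 20 0 0 0\n69 -125 40 0 0 0\n69 -125 85 0 0 0\n69 -125 130 0 0 0\n69 -125 157 0 0 0\n69 -125 157 0 0 0\n69 -125 157 0 0 0"

```text
time_s: 3.5
eef_pos: [553.0, 179.4, 248.5]
ee_rot: [-0.0, 1.0, 0.0, 0.0]
force: [-0.6, -0.2, 1.1]
grip_width: 0.002
grip_force: 0.0
```

Request:
shift_gripper --rows "0 0 0 0 0 0\n0 0 0 0 0 0\n0 0 0 0 0 0\n0 0 0 0 0 0"

```text
time_s: 3.9
eef_pos: [552.7, 178.8, 248.3]
ee_rot: [-0.0, 1.0, -0.0, 0.001]
force: [-0.9, 0.0, -0.3]
grip_width: 0.003
grip_force: 0.0
```

```bash
python3 -c "
from h import *
print(tool([553,179,50]))"
```

```text
[ 0.10816714 -0.21834194 25.33412171]
```

Request:
shift_gripper --rows "0 0 6 0 0 0\n0 0 11 0 0 0\n0 0 15 0 0 0\n0 0 18 0 0 0\n0 0 20 0 0 0\n0 0 22 0 0 0\n0 0 24 0 0 0\n0 0 24 0 0 0"

```text
time_s: 4.7
eef_pos: [552.6, 178.8, 223.6]
ee_rot: [-0.0, 1.0, -0.0, -0.0]
force: [0.4, 0.4, 0.4]
grip_width: -0.001
grip_force: 0.6
```

Request:
shift_gripper --rows "0 0 0.5 0 0 0\n0 0 1 0 0 0\n0 0 1.5 0 0 0\n0 0 1.5 0 0 0"

```text
time_s: 5.1
eef_pos: [552.6, 178.8, 223.3]
ee_rot: [0.0, 1.0, -0.0, 0.0]
force: [-2.7, -1.1, 12.4]
grip_width: -0.003
grip_force: 6.1
```

Request:
shift_gripper --rows "0 0 0.6 0 0 0\n0 0 0.6 0 0 0\n0 0 0.6 0 0 0"

```text
time_s: 5.4
eef_pos: [552.6, 178.8, 223.3]
ee_rot: [0.0, 1.0, 0.0, 0.0]
force: [-5.2, -1.4, 17.3]
grip_width: 0.002
grip_force: 8.4
```

Request:
shift_gripper --rows "0 0 -10 0 0 0\n0 0 -50 0 0 0\n0 0 -100 0 0 0\n0 20 -150 0 0 0\n-20 60 -182 0 0 0\n-60 110 -182 0 0 0\n-80 120 -182 0 0 0\n-80 120 -182 0 0 0"

```text
time_s: 6.2
eef_pos: [470.0, 57.0, 403.9]
ee_rot: [0.0, 1.0, -0.001, -0.001]
force: [0.4, 0.1, -0.2]
grip_width: 0.001
grip_force: 0.0
```

Request:
shift_gripper --rows "0 0 0 0 0 0\n0 0 0 0 0 0\n0 0 0 0 0 0\n0 0 0 0 0 0"

```text
time_s: 6.6
eef_pos: [473.0, 59.3, 403.3]
ee_rot: [-0.0, 1.0, 0.0, -0.0]
force: [0.1, -0.1, 0.5]
grip_width: -0.002
grip_force: 0.0
```

```bash
python3 - <<'E'
from h import *
c=calibration("wrist"); i=capture("wrist")[:,:,::-1]; cv2.imwrite("pics/w3.png",i); json.dump({k:np.array(v).tolist() for k,v in c.items()},open("w3.json","w"))
print(proj(c,[538,179,50]), sensors.sense()['eef_pos'])
u,v=proj(c,[538,179,50]).astype(int)
i=np.ascontiguousarray(i);v=max(v,50)
cv2.imwrite("pics/c3.png",np.hstack([cv2.convertScaleAbs(cv2.resize(i[v-50:v+50,u-50:u+50],(400,400)),alpha=1.8)]))
E
```

```text
[206.47427102 123.67453139] [472.96112993  59.18614188 403.32136368]
```

View pics/c3.png

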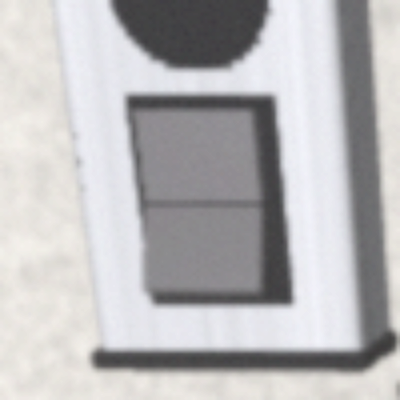

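The rocker is now over: the socket-side half lies level and the near half is up. Now two views of the printer.

Request:
shift_gripper --rows "-10 40 -12 0 0 0\n-20 80 -24 0 0 0\n-30 120 -36 0 0 0\n-40 160 -47 0 0 0\n-43 190 -47 0 0 0\n-43 190 -47 0 0 0\n-43 190 -47 0 0 0"

```text
time_s: 7.35
eef_pos: [429.7, -131.3, 450.4]
ee_rot: [-0.0, 1.0, -0.001, -0.0]
force: [0.2, 0.2, -0.1]
grip_width: 0.002
grip_force: 0.0
```

```bash
python3 - <<'E'
from h import *
c=calibration("wrist"); i=capture("wrist")[:,:,::-1]; cv2.imwrite("pics/w4.png",i); json.dump({k:np.array(v).tolist() for k,v in c.items()},open("w4.json","w"))
E
```

Request:
shift_gripper --rows "0 40 0 0 0 0\n0 80 0 0 0 0\n0 80 0 0 0 0\n0 80 0 0 0 0\n0 80 0 0 0 0"

```text
time_s: 7.9
eef_pos: [429.8, -209.9, 450.6]
ee_rot: [-0.0, 1.0, 0.001, -0.0]
force: [-0.2, -0.4, 0.4]
grip_width: -0.001
grip_force: 0.0
```

```bash
python3 - <<'E'
from h import *
c=calibration("wrist"); i=capture("wrist")[:,:,::-1]; cv2.imwrite("pics/w5.png",i); json.dump({k:np.array(v).tolist() for k,v in c.items()},open("w5.json","w"))
a=cv2.imread("pics/w4.png")
cv2.imwrite("pics/c45.png",cv2.convertScaleAbs(np.hstack([cv2.resize(a[0:280,240:640],(400,280)),i[0:280,120:520]]),alpha=1.8,beta=10))
E
```

```text
(no output)
```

View pics/c45.png

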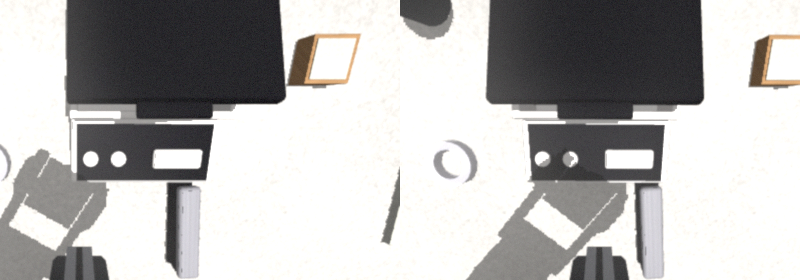

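The crops show the cover's front corners (w4: (309,101),(525,101); w5: (208,102),(423,102)), the lip below it, the keys at row ≈159 and the stapler just in front of the deck. Triangulating the cover and keys.

```bash
python3 - <<'E'
from h import *
a,b=ld("w4.json"),ld("w5.json"); A,B=[cv2.imread(f"pics/{n}.png",0) for n in("w4","w5")]
def keys(I,box):
    x0,y0,x1,y1=box; m=(I[y0:y1,x0:x1]>85).astype(np.uint8)
    n,l,s,c=cv2.connectedComponentsWithStats(m); return [(c[k]+[x0,y0],s[k,2:]) for k in range(1,n) if s[k,4]>60]
ka=keys(A,(320,140,448,178)); kb=keys(B,(250,140,382,178))
for k in ka: print("a",k)
for k in kb: print("b",k)
p=max(ka,key=lambda k:k[1][0])[0]; q=max(kb,key=lambda k:k[1][0])[0]
print("bar",two(a,p,b,q), onz(a,p,90),onz(b,q,90))
for I,c in((A,395),(A,330),(B,315),(B,250)):
    col=I[60:140,c].astype(int); print(c,col[25:60].tolist())
for p,q in(((308.5,101),(208,102)),((525,101),(423,102))): print("cov",two(a,p,b,q))
E
```

```text
a (array([416.92894462, 158.4723093 ]), array([ 50,  20, 957], dtype=int32))
a (array([330.22797927, 158.66321244]), array([ 16,  16, 193], dtype=int32))
a (array([358.0984456 , 158.63212435]), array([ 16,  16, 193], dtype=int32))
b (array([261.04054054, 157.47972973]), array([ 14,  15, 148], dtype=int32))
b (array([348.7415115 , 158.93318729]), array([ 49,  19, 913], dtype=int32))
b (array([292.66666667, 158.46666667]), array([10, 15, 90], dtype=int32))
bar (array([ 455.26769866, -246.04014842,   87.64305769]), np.float64(0.045548009129757205)) [ 455.67836181 -245.23862492   90.        ] [ 455.63338314 -245.79753493   90.        ]
395 [19, 14, 15, 19, 16, 16, 16, 20, 19, 14, 18, 15, 12, 17, 13, 14, 11, 16, 18, 17, 18, 19, 18, 20, 18, 20, 20, 21, 17, 22, 21, 18, 19, 34, 65]
330 [29, 30, 32, 30, 30, 30, 31, 32, 27, 30, 31, 30, 29, 28, 30, 26, 26, 27, 37, 66, 84, 85, 86, 85, 87, 91, 129, 164, 173, 172, 170, 163, 133, 94, 87]
315 [17, 18, 19, 22, 18, 22, 19, 22, 15, 17, 19, 19, 20, 19, 14, 16, 16, 18, 23, 20, 20, 21, 23, 22, 22, 24, 22, 24, 25, 23, 24, 20, 21, 26, 57]
250 [27, 26, 29, 30, 28, 30, 29, 30, 27, 30, 30, 27, 29, 25, 26, 26, 29, 23, 30, 51, 64, 66, 66, 66, 66, 75, 118, 155, 164, 164, 163, 159, 130, 100, 95]
cov (array([ 515.43698257, -125.0737067 ,  181.62725126]), np.float64(0.5360687523084204))
cov (array([ 515.23103399, -292.07974932,  183.69587275]), np.float64(0.09277942063047552))
```

Checks agree: printer origin ≈ (535.5,−208), yaw ≈ 0, cover edge 146 mm from the hinge, θ ≈ 0.46. The closing arc for the fingertips runs from (544,186) to (525.5,128).

Request:
shift_gripper --rows "40 -1 0 0 0 0\n80 -2 0 0 0 0\n114 -2 15 0 0 0\n114 -2 50 0 0 0\n114 -2 80 0 0 0\n114 -2 80 0 0 0\n114 -2 80 0 0 0\n114 -2 80 0 0 0"

```text
time_s: 8.75
eef_pos: [543.7, -208.9, 372.9]
ee_rot: [0.001, 1.0, 0.0, 0.002]
force: [0.6, 0.2, -0.1]
grip_width: 0.001
grip_force: 0.0
```

```bash
python3 -c "
from h import *
print(tool([544,-208,186.6]))"
```

```text
[-0.29254335 -1.29993102 13.29510768]
```

Request:
shift_gripper --rows "0 0 6 0 0 0\n0 0 11 0 0 0\n-2 0 15 0 0 0\n-4 0 19 0 0 0\n-6.5 0 25 0 0 0\n-9.5 0 31 0 0 0"

```text
time_s: 9.35
eef_pos: [533.8, -209.3, 339.2]
ee_rot: [0.0, 1.0, -0.0, 0.0]
force: [1.7, 0.5, 0.5]
grip_width: 0.002
grip_force: 0.5
```

Request:
shift_gripper --rows "-2 0 6 0 0 0\n-4 0 13 0 0 0\n-5.5 0 19 0 0 0\n-7 0 25.5 0 0 0\n-8 0 31 0 0 0\n-8.5 0 35 0 0 0\n-8.5 0 37 0 0 0\n-8.5 0 37 0 0 0"

```text
time_s: 10.15
eef_pos: [525.6, -209.2, 302.3]
ee_rot: [-0.0, 1.0, -0.0, -0.0]
force: [1.4, -0.2, 0.8]
grip_width: 0.0
grip_force: 0.0
```

```bash
python3 -c "
from h import *
print(tool([525.5,-208,128]))"
```

```text
[-0.04599905 -1.15755558  1.33624484]
```

Request:
shift_gripper --rows "0 0 0.6 0 0 0\n0 0 1.2 0 0 0\n0 0 1.8 0 0 0\n0 0 2.3 0 0 0\n0 0 2.3 0 0 0"

```text
time_s: 10.65
eef_pos: [525.6, -209.2, 301.4]
ee_rot: [0.0, 1.0, -0.0, 0.0]
force: [-2.3, 1.2, 8.2]
grip_width: 0.001
grip_force: 4.1
```

Request:
shift_gripper --rows "0 0 0.5 0 0 0\n0 0 1.0 0 0 0\n0 0 1.0 0 0 0"

```text
time_s: 10.95
eef_pos: [525.5, -209.1, 301.2]
ee_rot: [0.0, 1.0, 0.0, 0.001]
force: [-6.2, 2.6, 15.2]
grip_width: -0.001
grip_force: 7.7
```

Request:
shift_gripper --rows "0 0 -5 0 0 0\n0 0 -40 0 0 0\n-20 0 -85 0 0 0\n-60 0 -120 0 0 0\n-100 0 -149 0 0 0\n-110 0 -149 0 0 0\n-110 0 -149 0 0 0\n-110 0 -149 0 0 0"

```text
time_s: 11.75
eef_pos: [416.1, -209.3, 447.3]
ee_rot: [-0.001, 1.0, -0.0, -0.0]
force: [0.5, -0.1, -1.2]
grip_width: 0.001
grip_force: 0.0
```

Request:
shift_gripper --rows "0 0 0 0 0 0\n0 0 0 0 0 0\n0 0 0 0 0 0"

```text
time_s: 12.05
eef_pos: [416.1, -209.2, 447.6]
ee_rot: [-0.0, 1.0, 0.0, -0.0]
force: [0.1, 0.5, -1.0]
grip_width: 0.0
grip_force: 0.0
```

```bash
python3 - <<'E'
from h import *
c=calibration("wrist"); i=capture("wrist")[:,:,::-1]; cv2.imwrite("pics/w6.png",i); json.dump({k:np.array(v).tolist() for k,v in c.items()},open("w6.json","w"))
for P in([455.5,-245.7,90],[525.5,-208,128],[500.5,-123,128]): print(proj(c,P).round(1))
cv2.imwrite("pics/c6.png",cv2.convertScaleAbs(i[:280,120:560],alpha=2.2,beta=15))
E
```

```text
[350.1 146.9]
[315.8  75.2]
[226.3 104. ]
```

View pics/c6.png

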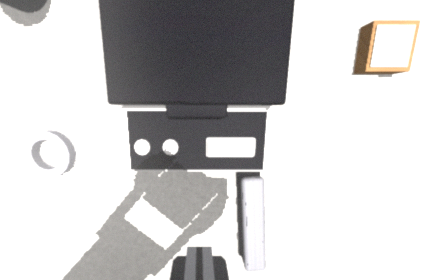

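The cover is shut: its corner is at (228,104), as predicted. The bar key is at (350,147), so the printer hasn't moved. Now the bar key.

Request:
shift_gripper --rows "20 20 0 0 0 0\n38 36.5 20 0 0 0\n38 36.5 65 0 0 0\n38 36.5 110 0 0 0\n38 36.5 150 0 0 0\n38 36.5 172 0 0 0\n38 36.5 172 0 0 0\n38 36.5 172 0 0 0"

```text
time_s: 12.9
eef_pos: [453.9, -245.9, 277.0]
ee_rot: [0.0, 1.0, -0.0, 0.0]
force: [0.3, -0.1, 0.5]
grip_width: -0.003
grip_force: 0.0
```

Request:
shift_gripper --rows "0 0 0 0 0 0\n0 0 0 0 0 0\n0 0 0 0 0 0"

```text
time_s: 13.2
eef_pos: [453.6, -245.8, 277.2]
ee_rot: [0.001, 1.0, -0.0, 0.001]
force: [0.4, -0.6, 0.1]
grip_width: 0.004
grip_force: 0.0
```

```bash
python3 -c "
from h import *
print(tool([454,-245.7,90]))"
```

```text
[ 0.13667206 -0.26176159 14.17831448]
```

Request:
shift_gripper --rows "0 0 5 0 0 0\n0 0 10 0 0 0\n0 0 13 0 0 0\n0 0 15 0 0 0\n0 0 16.5 0 0 0\n0 0 18 0 0 0\n0 0 18 0 0 0"

```text
time_s: 13.9
eef_pos: [453.5, -245.6, 258.5]
ee_rot: [-0.0, 1.0, -0.0, -0.0]
force: [-3.2, 2.1, 5.3]
grip_width: -0.002
grip_force: 2.4
```

Request:
shift_gripper --rows "0 0 0.7 0 0 0\n0 0 1.4 0 0 0\n0 0 2 0 0 0\n0 0 2 0 0 0"

```text
time_s: 14.3
eef_pos: [453.5, -245.6, 258.1]
ee_rot: [0.0, 1.0, 0.0, -0.0]
force: [-9.1, 6.5, 22.9]
grip_width: -0.001
grip_force: 11.3
```

Request:
shift_gripper --rows "0 0 -5 0 0 0\n0 0 -12 0 0 0\n0 0 -40 0 0 0\n-10 0 -85 0 0 0\n-25 -15 -130 0 0 0\n-38 -37 -170 0 0 0\n-38 -37 -190 0 0 0\n-38 -37 -190 0 0 0"

```text
time_s: 15.1
eef_pos: [415.4, -208.3, 449.3]
ee_rot: [0.002, 1.0, 0.0, 0.002]
force: [-0.3, -0.1, -0.3]
grip_width: -0.006
grip_force: 0.0
```

Request:
shift_gripper --rows "0 0 0 0 0 0\n0 0 0 0 0 0\n0 0 0 0 0 0"

```text
time_s: 15.4
eef_pos: [415.7, -209.0, 445.1]
ee_rot: [-0.001, 1.0, -0.0, -0.001]
force: [-0.0, 0.4, 0.4]
grip_width: 0.004
grip_force: 0.0
```

```bash
python3 - <<'E'
from h import *
c=calibration("wrist"); i=capture("wrist")[:,:,::-1]
t=capture("top")[:,:,::-1]; t0=cv2.imread("pics/top0.png")
for P in([455.5,-245.7,90],[500.5,-123,128]): print((proj(c,P)-[120,0]).round(1))
f=lambda t:cv2.resize(t[140:290,230:480],(400,240))
cv2.imwrite("pics/c7.png",cv2.convertScaleAbs(np.hstack([i[:280,120:520],np.vstack([f(t),f(t0)])[:280]]) if 0 else np.vstack([np.hstack([i[:280,120:520],np.zeros((280,400,3),np.uint8)]),np.hstack([f(t),f(t0)])]),alpha=1.6))
print(sensors.sense()['eef_pos'],sensors.sense()['force'])
E
```

```text
[230.8 146.6]
[105.8 103.3]
[ 415.67464375 -208.8995475   445.50803004] [ 0.09463808 -0.49373538  0.46899018]
```

View pics/c7.png

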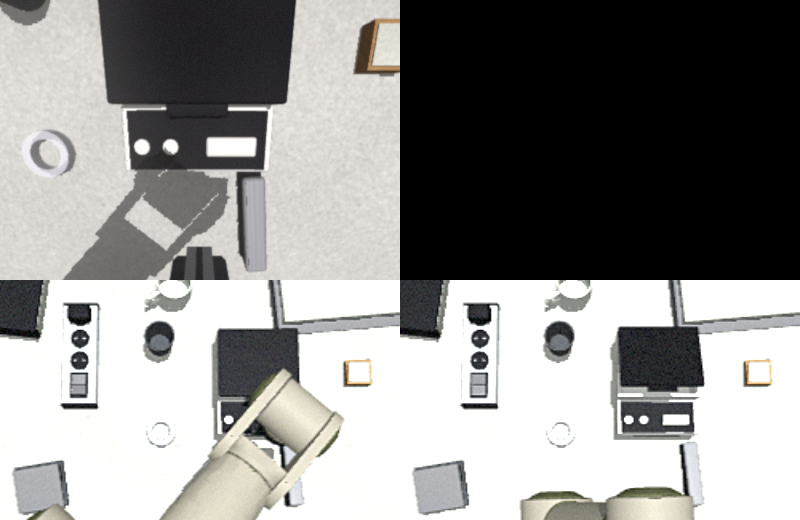

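The picture shows the cover shut, the bar key back up at (231,147) in the crop as predicted, and the strip, printer and other things unmoved. Handing in.

```bash
python3 -c "
from rig import ctrl, sensors, capture, calibration
print(ctrl.finish_job())"
```

```text
the job is handed in; nothing more can be done
None
```

I switched the power strip on, pushed the cover shut, then pressed the bar key fully down and let it come back up, in that order; the last pictures show nothing shifted, and the job was handed in at about 15.5 s with no verdict returned.

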